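# Switch on a bench for soldering

### The arm

A 7-joint arm with a two-finger parallel gripper is mounted at the origin on the work surface; the furniture and walls round the work are solid. World frame = base frame: x ahead of the robot, y to its left, z up, the work surface at z = 0. Lengths are in m, angles in rad, forces in N, time in s.
With the tool pointing down it reaches from about 0.4 to 0.9 m from the base axis. Payload 5.5 kg.
Tool frame: the origin (TCP) lies at the very end of the fingers, on their centre line; the grasp point (between the pads) lies 19 mm behind it; z points along the fingers, y is the line along which they close (so a half turn about z gives the same grasp; the last joint's range is limited). The gripper opens to 92 mm and grips with 3 to 60 N. Pads are 19 mm wide; open, the fingers measure 130 mm over their backs; the gripper's body (75 mm by 190 mm) begins 47 mm behind the grasp point.
Start: joints at [-1.03, 0.501, -0.427, 1.55, 0.221, 1.138, -0.21], TCP at [0.178, 0.625, 0.227] pointing down, gripper open.
Joint ranges: [-2.88, 2.88], [-0.31, 2.03], [-1.54, 1.56], [0.2, 2.42], [-1.41, 4.55], [0.19, 2.02], [-2.57, 2.57]. Speed limits (rad/s): [2.57, 2.57, 3.14, 3.14, 3.14, 3.14, 3.14].

### API

Orientations are given as a 3x3 rotation matrix whose columns are the frame's x, y, z axes.
In Python, from cell import manip gives the robot as it stands.
- The arm moves only by the tool arm_command, never from a script. Its argument "series" is a list of rows, each a list of 7 numbers: the shift along the tool's x, y, z in m, then the turn, a rotation vector about the tool's x, y, z in degrees, then the finger opening in m, from 0 to 0.0918. In form: [[x, y, z, wx, wy, wz, grip], ...]. A call has 1 to 5 rows; each row shifts and turns the commanded pose from where the row before left it, along the tool's axes as they then stand; what a row does not reach is not made up. A row lasts 1/8 s, in which the tool goes at most 62.5 mm and 10.7 degrees, less where a joint would pass 70% of its speed; a pose out of reach is approached as far as the arm can. A call is refused whole if a number of a shift passes 0.0625 or a number of a turn 10.7, either way. A call with a gripper value outside its range is refused whole. The fingers move at their own pace and stop on an object; "force" is the grip in N (left out, the last holds). Time passes only in rows, so rows that do not move let the fingers close. It gives the time, the measured TCP pose, the force, the opening and the grip force at its end, in the units of the state.
- manip.read_state(): the state, without advancing time (a new reading comes with each control period).
- manip.camera(name): name is "scene" or "top"; returns the picture (384x512x3 uint8, red, green, blue); there is no depth.
- manip.camera_info(name): a dict with "camera_matrix" (3x3 intrinsics, pixels), "extrinsics" (4x4, takes a point from camera to world coordinates). Camera axes: x right, y down, z forward; pixel columns grow to the right and rows downward; lengths in m; the calibration is good to about 2 mm. A picture is of the moment at which its call begins. camera_info takes no time and is no camera call.
- manip.hand_in(): hands the job in; it is judged then, once.
The state is a dict: "t": time; "joint_positions": joint angles; "qvel": joint speeds; "joint_efforts": joint torques, N m; "tool_pos": TCP position; "tool_rot": TCP orientation; "ft_force": force on the tool from outside, world axes, zero at the start; "wrist_torque": the same for the moment, N m; "gripper_width": opening from 0.0 (shut) to 1.0 (fully open); "gripper_force": force on a finger pad.
Only numpy, scipy, OpenCV 4.12 (cv2) and the standard library are available. Lean on these libraries where they do the work, as an engineer would, in place of code of your own. Each camera call takes 0.05 s, during which the arm holds its last target. There are 200 camera calls.

### The job

Switch the bench on for soldering: on the low power unit, tap three rockers over to on, lightly and in this order, so that the extraction runs before the iron heats: first the main switch (one big rocker alone on its plate), then the fume extraction (rocker beside a small rectangular fuse holder), last the soldering iron's outlet (rocker beside the round socket). A rocker is off while its end nearer the robot stands up; press that end down until it snaps over and stays. Leave the lamp plate with its two narrow rockers as it is, do not lean on the unit, and do not lift or disturb the things round it.

Things in the scene. Friction and masses are not known exactly. Their poses are not given: they have to be found in the camera images.
- power_unit: Low grey bench power unit fixed to the table, 96 mm (x) by 366 mm (y), 44 mm high at its end caps. Origin: centre of its underside, on the table; x axis points away from the robot, y along the row of plates; yaw within 0.25 rad. Four white plates (82 by 83 mm, tops 62 mm above the table) stand on it at 86 mm pitch; which plate is in which place varies.
- main_switch: Plate of the main switch: one big rocker (38 mm wide, 52 mm long along x) alone in the middle. Origin: centre of the plate's underside, 40 mm above the table; axes parallel to the unit's; plate top 22 mm above the origin. Rocker pivot at x 0, y 0, 26 mm above the origin.
- vent_switch: Plate of the fume extraction: rocker (22 mm wide, 40 mm long along x) with its pivot at x 0, y +17 mm, 26 mm above the origin; beside it at y -19 mm a small rectangular fuse holder 34 by 20 mm and a little amber lens. Origin and axes as for the main plate.
- iron_outlet: Plate of the soldering iron's outlet: rocker (22 mm wide, 40 mm long along x) with its pivot at x 0, y +21.5 mm, 26 mm above the origin; beside it at y -17.5 mm an empty round socket well 38 mm across. Origin and axes as for the main plate.
- lamp_switch: Plate of the lamps: two narrow rockers (16 mm wide, 40 mm long along x) at y +18 and -18 mm, one on and one off; to be left alone. Origin and axes as for the main plate.
- main_rocker (a joint): Main rocker: 0 = off (near half stands up), 0.34 rad = on; snaps over past 0.17 and stays, about 3 N at the near end (5 N near the pivot). Top is a shallow V: the half that is down lies level, 66 mm above the table; the raised near end (26 mm from the pivot) stands 8.7 mm above that level when off, 4.4 mm at the snap point, 0 when on.
- vent_rocker (a joint): Extraction rocker, same action; off, its near end (20 mm from the pivot) stands 6.7 mm above the 66 mm level, 3.4 mm at the snap point. About 3 N at the near end (5 N at 14 mm).
- iron_rocker (a joint): Iron outlet rocker, same action and size as the extraction rocker.
- lamp_rocker_a (a joint): Lamp rocker at y +18 mm of its plate: starts on, its far end standing up; reads 0 so, 0.34 if switched off.
- lamp_rocker_b (a joint): Lamp rocker at y -18 mm of its plate: starts off, its near end standing up; reads 0 so, 0.34 if switched on.
- main_rocker_near (a point): Where to tap the main rocker: a point on the top of its near half, 18 mm from the pivot (moves with the rocker).
- vent_rocker_near (a point): Where to tap the extraction rocker: a point on the top of its near half, 14 mm from the pivot.
- iron_rocker_near (a point): Where to tap the iron outlet rocker: a point on the top of its near half, 14 mm from the pivot.
- cutter: Loose green pen-like glass cutter, 26x140x15 mm, lying in front of the unit; bystander. Origin: centre of its underside.
- frit_jar: Loose small open glass jar, 41 mm wide, 38 mm high, in front of the unit; bystander. Origin: centre of its underside.
- glue: Loose glue bottle with a nib, 36 mm wide, 122 mm high, standing behind the unit; bystander. Origin: centre of its underside.
- jar_purple: Loose jar with a cap, 38 mm wide, 75 mm high, standing beside the unit's left end; bystander. Origin: centre of its underside.

How it is judged:
On the way, in this order (a step that is already met when the one before it is completed fails the run):
1. the main switch is on (value of joint main_rocker above 0.3 rad), for 0.2 s.
2. then the fume extraction is on (value of joint vent_rocker above 0.3 rad), for 0.2 s.
3. then the soldering iron's outlet is on (value of joint iron_rocker above 0.3 rad), for 0.2 s.
At the end, for the whole second after the job is handed in: The rockers of the main switch, the fume extraction and the iron's outlet are snapped over to on (each above 0.30 of 0.34 rad), the two lamp rockers are as at the start, and cutter, frit jar, glue bottle and capped jar lie within 15 mm of where they were (value of joint each of main_rocker, vent_rocker, iron_rocker above 0.3 rad and value of joint each of lamp_rocker_a, lamp_rocker_b below 0.04 rad and distance of each of cutter, frit_jar, glue, jar_purple from where it was at the start of the episode below 0.015 m); the robot touches nothing.
It fails at once if the extraction or the iron's outlet is on while the main switch is off (value of joint main_rocker below 0.17 rad and value of joint any of vent_rocker, iron_rocker above 0.17 rad).
It fails at once if the iron's outlet is on while the extraction is off (value of joint vent_rocker below 0.17 rad and value of joint iron_rocker above 0.17 rad).
It fails at once if a lamp rocker is switched (value of joint any of lamp_rocker_a, lamp_rocker_b above 0.17 rad).
It fails at once if the robot presses on the unit or a switch with more than 20 N (contact force between any of the fingers, the arm and power_unit above 20 N or contact force between any of the fingers, the arm and main_switch above 20 N or contact force between any of the fingers, the arm and vent_switch above 20 N or contact force between any of the fingers, the arm and iron_outlet above 20 N or contact force between any of the fingers, the arm and lamp_switch above 20 N).
It fails at once if a thing lying round the unit is pushed, lifted or carried (more than 15 mm) (distance of any of cutter, frit_jar, glue, jar_purple from where it was at the start of the episode above 0.015 m).
It also fails if it takes over 45 s, if anything falls off the work surface, if the arm or the gripper's body presses on something with over 40 N, if the wrist force passes 120 N, or if a joint passes its speed limit or range.

## Working session

There is one attempt and no reset: what is moved stays moved. The work goes in short steps, Python scripts to look and compute and a tool call to move; the robot and the scene stay as the last step left them, time stands still between calls to the robot, and variables do not carry over. Pictures are saved under pics/ and viewed, at most 10 in all, crops included, and the job is handed in when it is done.

Besides the shell and the picture viewer there is one more tool, called by a JSON object that holds its "api" and its "payload". arm_command: Moves the arm, as the interface text tells. Its arguments: {"type":"object","properties":{"series":{"type":"array","items":{"type":"array","items":{"type":"number"}}},"force":{"type":"number"}},"required":["series"]}

```bash
mkdir -p pics
python3 - <<'E'
from cell import manip
import cv2,numpy as np
np.set_printoptions(precision=4,suppress=True)
for n in("scene","top"):
    im=manip.camera(n); cv2.imwrite(f"pics/{n}0.png",im[:,:,::-1]); i=manip.camera_info(n); print(n,i["camera_matrix"],i["extrinsics"])
s=manip.read_state(); print(s["t"],s["tool_pos"],s["tool_rot"],s["gripper_width"])
E
```

```text
scene [[470.8115   0.     257.6844]
 [  0.     470.8115 191.7884]
 [  0.       0.       1.    ]] [[ 0.7769 -0.3999  0.4864 -0.002 ]
 [-0.6293 -0.4663  0.6217 -0.5776]
 [-0.0219 -0.7891 -0.6139  0.7372]
 [ 0.      0.      0.      1.    ]]
top [[355.8181   0.     256.1989]
 [  0.     355.8181 192.1174]
 [  0.       0.       1.    ]] [[-0.0256 -0.9849  0.1714  0.3765]
 [-0.9996  0.0235 -0.0143  0.0663]
 [ 0.0101 -0.1717 -0.9851  0.9331]
 [ 0.      0.      0.      1.    ]]
0.1 [0.1781 0.6245 0.2258] [[-0.9617  0.2742 -0.0005]
 [ 0.2742  0.9617 -0.0016]
 [ 0.0001 -0.0017 -1.    ]] 1.0030024142296994
```

View pics/scene0.png

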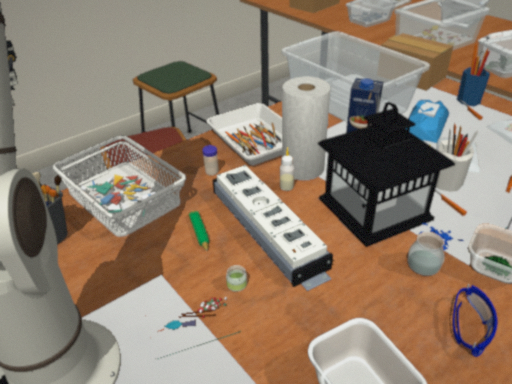

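View pics/top0.png

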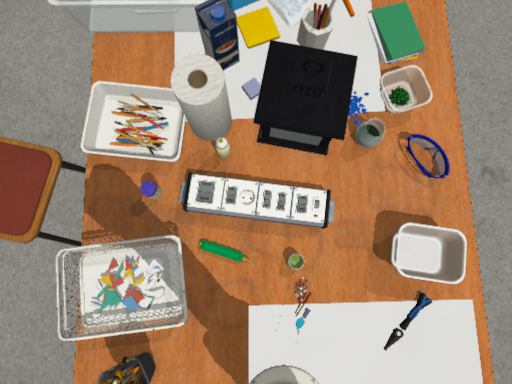

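The top view shows the unit at columns 182-332, rows 172-226, with the big main rocker at about (206,190) and the round socket at about (246,197). The cutter is at (222,250) and the frit jar at (296,261). I'll enlarge the row of plates to tell the other two apart.

Run:
```python
import cv2,numpy as np
a=cv2.imread("pics/top0.png")[165:235,175:340]; b=cv2.imread("pics/scene0.png")[160:285,205:335]
a=cv2.resize(a,None,fx=4.8,fy=4.8,interpolation=cv2.INTER_CUBIC)
cv2.imwrite("pics/ctop.png",a)
cv2.imwrite("pics/csc.png",cv2.resize(b,None,fx=4.6,fy=4.6,interpolation=cv2.INTER_CUBIC))
```

```text
(no output)
```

View pics/ctop.png

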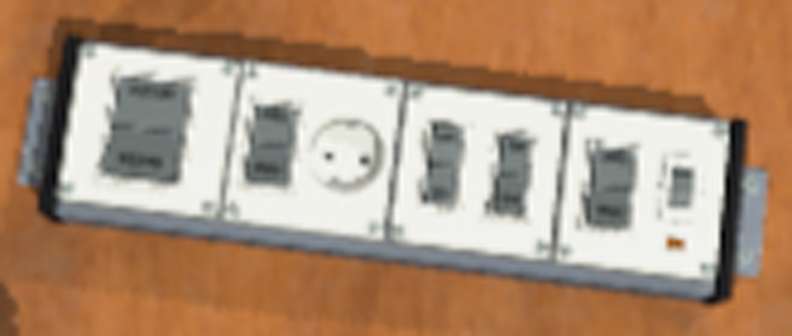

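View pics/csc.png

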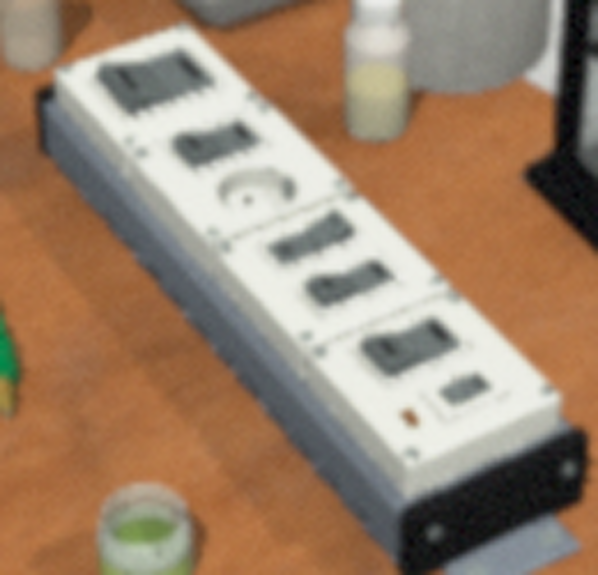

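The top view, from left (+y) to right, shows main, iron outlet, lamps and vent. The amber lens is on the near side of the rightmost plate. Next I'll measure the rockers and plates in both views.

```bash
cat > h.py <<'E'
from cell import manip
import cv2,numpy as np
np.set_printoptions(precision=4,suppress=True)
I={n:manip.camera_info(n) for n in("scene","top")}
def ray(n,p):
    K,E=I[n]["camera_matrix"],np.array(I[n]["extrinsics"]); d=E[:3,:3]@np.linalg.solve(K,[p[0],p[1],1]); return E[:3,3],d/np.linalg.norm(d)
def plane(n,p,z): o,d=ray(n,p); return o+d*(z-o[2])/d[2]
def tri(p,q):
    o,d=ray("top",p);a,b=ray("scene",q); t=np.linalg.lstsq(np.c_[d,-b],a-o,rcond=None)[0]; P,Q=o+t[0]*d,a+t[1]*b
    return (P+Q)/2,np.linalg.norm(P-Q)
def plates(n,im,roi):
    x0,x1,y0,y1=roi; g=cv2.cvtColor(im,cv2.COLOR_BGR2HSV); m=((g[...,1]<60)&(g[...,2]>(195 if n=="top" else 190))).astype(np.uint8)
    r=np.zeros_like(m); r[y0:y1,x0:x1]=m[y0:y1,x0:x1]
    r=cv2.morphologyEx(r,cv2.MORPH_CLOSE,np.ones((5,5)))
    c=max(cv2.findContours(r,cv2.RETR_EXTERNAL,cv2.CHAIN_APPROX_NONE)[0],key=cv2.contourArea)
    hull=cv2.convexHull(c); q=cv2.approxPolyN(hull,4,ensure_convex=True).reshape(-1,2)
    f=np.zeros_like(m); cv2.fillPoly(f,[hull],1)
    f=cv2.erode(f,np.ones((5,5))); d=((g[...,2]<150)&(f>0)).astype(np.uint8)
    k,_,st,ce=cv2.connectedComponentsWithStats(d)
    return q,[(ce[i],st[i,4]) for i in range(1,k) if st[i,4]>12]
E
python3 - <<'E'
from h import *
R={"top":(175,340,165,235),"scene":(205,335,160,285)}
for n in R:
    q,b=plates(n,cv2.imread(f"pics/{n}0.png"),R[n]); print(n,"quad",q.tolist()); W=[plane(n,p,.062) for p in q]; print(np.array(W))
    for c,a in b: print(c,a,plane(n,c,.068))
E
```

```text
top quad [[326, 191], [323, 223], [187, 206], [192, 173]]
[[ 0.5267 -0.1203  0.062 ]
 [ 0.4472 -0.1082  0.062 ]
 [ 0.4974  0.225   0.062 ]
 [ 0.5804  0.2131  0.062 ]]
[205.1188 191.6875] 320 [0.5311 0.1796 0.068 ]
[230.8652 194.8227] 141 [0.5217 0.1163 0.068 ]
[266.7379 198.5049] 103 [0.5104 0.0282 0.068 ]
[280.8704 201.3241] 108 [ 0.5026 -0.0063  0.068 ]
[301.5208 203.6806] 144 [ 0.4955 -0.0569  0.068 ]
[316.4 203.3] 30 [ 0.4955 -0.0935  0.068 ]
scene quad [[328, 247], [295, 263], [216, 175], [245, 164]]
[[ 0.5265 -0.1275  0.062 ]
 [ 0.4458 -0.117   0.062 ]
 [ 0.4974  0.2251  0.062 ]
 [ 0.5806  0.2161  0.062 ]]
[237.6649 177.2423] 194 [0.5275 0.1761 0.068 ]
[250.8021 190.9271] 96 [0.5181 0.1131 0.068 ]
[272.7407 211.5679] 81 [0.5088 0.0237 0.068 ]
[280.1136 221.1818] 88 [ 0.5002 -0.0107  0.068 ]
[293.442  235.1159] 138 [ 0.4925 -0.0612  0.068 ]
[305.6552 244.1034] 29 [ 0.4935 -0.0967  0.068 ]
```

Run:
```python
from h import *
R={"top":(175,340,165,235),"scene":(205,335,160,285)}
B={n:np.array([c for c,a in plates(n,cv2.imread(f"pics/{n}0.png"),R[n])[1]][:5]) for n in R}
T=[tri(p,q) for p,q in zip(B["top"],B["scene"])]
P=np.array([t[0] for t in T]); print(P,[round(t[1],4) for t in T])
L=np.array([129,64.5,-25,-61,-112])/1000
for nm,z in(("tri",None),("top",.068),("scene",.068)):
    X=P[:,:2] if z is None else np.array([plane(nm,c,z)[:2] for c in B[nm]])
    l=np.c_[L*0,L]; U,S,V=np.linalg.svd((l-l.mean(0)).T@(X-X.mean(0))); yv=(L-L.mean())@(X-X.mean(0)); yv/=np.linalg.norm(yv)
    ax=np.array([yv[1],-yv[0]]); o=X.mean(0)-L.mean()*yv
    print(nm,"origin",o,"yaw",np.arcsin(ax[1]),"resid",np.linalg.norm(X-o-np.outer(L,yv),axis=1))
    for k,ly,d in(("main",.129,.018),("iron",.0645,.014),("vent",-.112,.014)): print(k,o+ly*yv-d*ax)
s=manip.read_state(); print(s["t"],s["tool_pos"])
```

```text
[[ 0.5313  0.1805  0.0639]
 [ 0.5218  0.1169  0.064 ]
 [ 0.5115  0.0277  0.0637]
 [ 0.5034 -0.0068  0.0635]
 [ 0.4961 -0.0575  0.0632]] [np.float64(0.0012), np.float64(0.0013), np.float64(0.0011), np.float64(0.0004), np.float64(0.0001)]
tri origin [0.5129 0.053 ] yaw -0.14506882464944804 resid [0.0004 0.0005 0.0023 0.0009 0.0007]
main [0.5138 0.1833]
iron [0.5084 0.1189]
vent [ 0.4829 -0.0558]
top origin [0.5124 0.0531] yaw -0.14909464057027633 resid [0.0012 0.0006 0.0017 0.0012 0.0009]
main [0.5137 0.1833]
iron [0.5081 0.1189]
vent [ 0.4819 -0.0556]
scene origin [0.5095 0.0491] yaw -0.14328090306861027 resid [0.0008 0.0007 0.0029 0.0009 0.0011]
main [0.5101 0.1793]
iron [0.5049 0.1149]
vent [ 0.4797 -0.0598]
0.1 [0.1781 0.6245 0.2258]
```

{"api": "arm_command", "payload": {"series": [[0,0,-0.02,0,0,-7.5,0],[-0.04,-0.039,0,0,0,0,0],[-0.04,-0.039,0,0,0,0,0],[-0.04,-0.039,0,0,0,0,0],[-0.04,-0.039,0,0,0,0,0]], "force": 20}}

```text
t: 0.72
tool_pos: [0.3145, 0.4455, 0.2464]
tool_rot: [[-0.989, 0.146, -0.0], [0.146, 0.989, -0.001], [0.0, -0.001, -1.0]]
ft_force: [0.9, -0.0, 0.6]
gripper_width: 0.506
gripper_force: 0.0
```

{"api": "arm_command", "payload": {"series": [[-0.04,-0.039,0,0,0,0,0],[-0.04,-0.039,0,0,0,0,0],[-0.04,-0.039,0,0,0,0,0],[-0.04,-0.039,0,0,0,0,0],[-0.04,-0.039,0,0,0,0,0]]}}

```text
t: 1.35
tool_pos: [0.4837, 0.2235, 0.2465]
tool_rot: [[-0.989, 0.146, -0.0], [0.146, 0.989, -0.0], [0.0, -0.0, -1.0]]
ft_force: [0.2, -0.2, 0.2]
gripper_width: 0.011
gripper_force: 0.0
```

{"api": "arm_command", "payload": {"series": [[-0.03,-0.035,0,0,0,0,0],[0,0,0,0,0,0,0],[0,0,0,0,0,0,0]]}}

```text
t: 1.72
tool_pos: [0.5069, 0.1867, 0.2463]
tool_rot: [[-0.989, 0.146, -0.001], [0.146, 0.989, 0.0], [0.001, 0.0, -1.0]]
ft_force: [-1.1, -0.3, -0.2]
gripper_width: 0.006
gripper_force: 0.0
```

{"api": "arm_command", "payload": {"series": [[-0.005,-0.004,0.05,0,0,0,0],[0,0,0.05,0,0,0,0],[0,0,0.04,0,0,0,0],[0,0,0.015,0,0,0,0],[0,0,0,0,0,0,0]]}}

```text
t: 2.35
tool_pos: [0.511, 0.1826, 0.0914]
tool_rot: [[-0.99, 0.145, -0.002], [0.145, 0.99, 0.0], [0.002, -0.0, -1.0]]
ft_force: [-0.1, -0.1, -0.5]
gripper_width: 0.004
gripper_force: 0.0
```

Run:
```python
from h import *
out=[]
for n,(x0,x1,y0,y1) in {"scene":(190,330,110,260),"top":(150,330,120,235)}.items():
    im=manip.camera(n)[:,:,::-1]; cv2.imwrite(f"pics/{n}1.png",im); c=im[y0:y1,x0:x1]; out.append(cv2.resize(c,(395,int(395*c.shape[0]/c.shape[1])),interpolation=cv2.INTER_CUBIC))
h=max(o.shape[0] for o in out); cv2.imwrite("pics/m1.png",np.hstack([cv2.copyMakeBorder(o,0,h-o.shape[0],0,0,cv2.BORDER_CONSTANT) for o in out]))
```

```text
(no output)
```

View pics/m1.png

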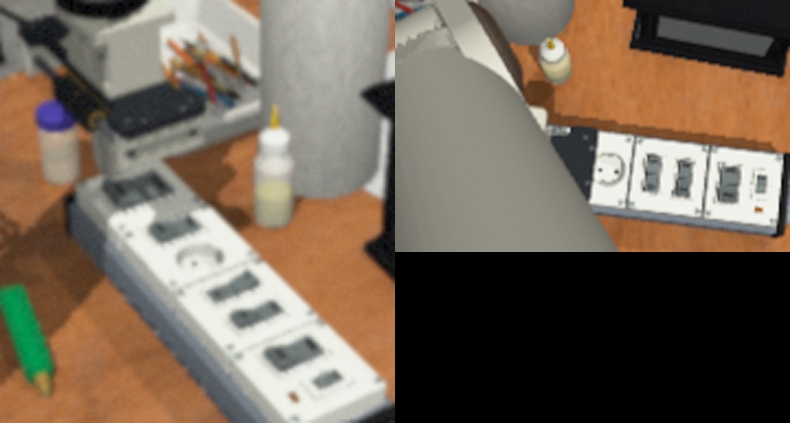

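In the left half of the crop, the fingertip hovers over the near side of the main rocker at about (120,165). The bottles are clear. I'll descend gently.

{"api": "arm_command", "payload": {"series": [[0,0,0.01,0,0,0,0],[0,0,0.004,0,0,0,0],[0,0,0.002,0,0,0,0],[0,0,0.001,0,0,0,0],[0,0,0.001,0,0,0,0]]}}

```text
t: 3.08
tool_pos: [0.5118, 0.1815, 0.074]
tool_rot: [[-0.989, 0.146, -0.0], [0.146, 0.989, -0.0], [0.0, -0.0, -1.0]]
ft_force: [-2.2, -0.4, 3.2]
gripper_width: -0.0
gripper_force: 1.9
```

{"api": "arm_command", "payload": {"series": [[0,0,0.001,0,0,0,0],[0,0,0,0,0,0,0]]}}

```text
t: 3.32
tool_pos: [0.5116, 0.1815, 0.0726]
tool_rot: [[-0.989, 0.146, -0.0], [0.146, 0.989, -0.0], [0.0, -0.0, -1.0]]
ft_force: [-1.4, -0.9, 2.2]
gripper_width: 0.007
gripper_force: 1.1
```

Contact is at about 74 mm, as expected. I'll continue down to about 67-68 mm.

{"api": "arm_command", "payload": {"series": [[0,0,0.001,0,0,0,0],[0,0,0.001,0,0,0,0],[0,0,0.001,0,0,0,0],[0,0,0,0,0,0,0]]}}

```text
t: 3.82
tool_pos: [0.512, 0.1814, 0.0695]
tool_rot: [[-0.989, 0.146, -0.0], [0.146, 0.989, -0.0], [0.0, -0.0, -1.0]]
ft_force: [-0.4, -0.0, -0.1]
gripper_width: 0.006
gripper_force: 0.0
```

{"api": "arm_command", "payload": {"series": [[0,0,0.001,0,0,0,0],[0,0,0,0,0,0,0]]}}

```text
t: 4.08
tool_pos: [0.5119, 0.1814, 0.0686]
tool_rot: [[-0.989, 0.146, -0.0], [0.146, 0.989, -0.0], [0.0, -0.0, -1.0]]
ft_force: [-0.6, 0.1, -0.1]
gripper_width: 0.003
gripper_force: 0.0
```

The force has gone, so the rocker has snapped. I'll lift, go over to the vent and check the main on the way.

{"api": "arm_command", "payload": {"series": [[0,0,-0.03,0,0,0,0],[-0.002,-0.05,-0.02,0,0,0,0],[-0.002,-0.06,0,0,0,0,0],[0,-0.06,0,0,0,0,0],[0,-0.06,0,0,0,0,0]]}}

```text
t: 4.7
tool_pos: [0.482, -0.0484, 0.1191]
tool_rot: [[-0.989, 0.146, 0.001], [0.146, 0.989, -0.0], [-0.001, 0.0, -1.0]]
ft_force: [1.3, 0.1, 0.2]
gripper_width: 0.006
gripper_force: 0.0
```

{"api": "arm_command", "payload": {"series": [[0,-0.01,0.03,0,0,0,0],[0,0,0,0,0,0,0],[0,0,0,0,0,0,0]]}}

```text
t: 5.08
tool_pos: [0.4812, -0.0552, 0.0892]
tool_rot: [[-0.989, 0.145, 0.0], [0.145, 0.989, 0.001], [-0.0, 0.001, -1.0]]
ft_force: [-0.1, 0.8, 1.0]
gripper_width: 0.007
gripper_force: 0.0
```

Run:
```python
from h import *
out=[]
for n,(x0,x1,y0,y1) in {"scene":(200,340,140,290),"top":(175,340,120,235)}.items():
    im=manip.camera(n)[:,:,::-1]; cv2.imwrite(f"pics/{n}2.png",im); c=im[y0:y1,x0:x1]; out.append(cv2.resize(c,(395,int(395*c.shape[0]/c.shape[1])),interpolation=cv2.INTER_CUBIC))
h=max(o.shape[0] for o in out); cv2.imwrite("pics/m2.png",np.hstack([cv2.copyMakeBorder(o,0,h-o.shape[0],0,0,cv2.BORDER_CONSTANT) for o in out]))
print(manip.read_state()["tool_pos"])
```

```text
[ 0.4817 -0.055   0.0896]
```

View pics/m2.png

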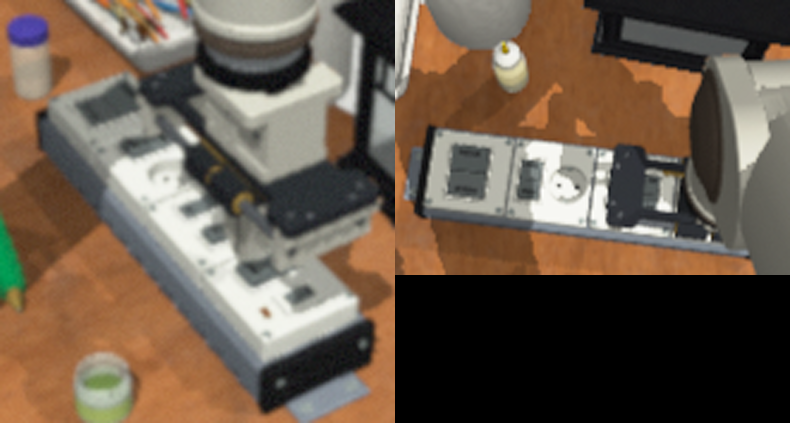

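The main rocker now tilts the other way. The fingertip at (250,250) is above the vent rocker's near end at (258,270). I'll press it the same way.

{"api": "arm_command", "payload": {"series": [[0,-0.002,0.01,0,0,0,0],[0,0,0.005,0,0,0,0],[0,0,0.001,0,0,0,0],[0,0,0.001,0,0,0,0],[0,0,0.001,0,0,0,0]]}}

```text
t: 5.8
tool_pos: [0.48, -0.0583, 0.0706]
tool_rot: [[-0.989, 0.146, -0.001], [0.146, 0.989, 0.0], [0.001, 0.0, -1.0]]
ft_force: [-0.1, 1.0, 2.4]
gripper_width: 0.008
gripper_force: 1.0
```

{"api": "arm_command", "payload": {"series": [[0,0,0.001,0,0,0,0],[0,0,0.001,0,0,0,0],[0,0,0,0,0,0,0]]}}

```text
t: 6.18
tool_pos: [0.4805, -0.0586, 0.0686]
tool_rot: [[-0.989, 0.146, 0.0], [0.146, 0.989, -0.0], [-0.0, -0.0, -1.0]]
ft_force: [0.1, 0.3, -0.7]
gripper_width: 0.006
gripper_force: 0.0
```

{"api": "arm_command", "payload": {"series": [[0,0,0.001,0,0,0,0],[0,0,0,0,0,0,0]]}}

```text
t: 6.42
tool_pos: [0.4804, -0.0585, 0.0676]
tool_rot: [[-0.989, 0.146, -0.0], [0.146, 0.989, 0.0], [0.0, 0.0, -1.0]]
ft_force: [-0.0, -0.7, 0.1]
gripper_width: 0.006
gripper_force: 0.0
```

It snapped. The iron outlet is +176 mm along the tool y.

{"api": "arm_command", "payload": {"series": [[0,0,-0.03,0,0,0,0],[0,0.056,-0.02,0,0,0,0],[0,0.06,0,0,0,0,0],[0,0.06,0.01,0,0,0,0],[0,0,0.015,0,0,0,0]]}}

```text
t: 7.05
tool_pos: [0.507, 0.1225, 0.0933]
tool_rot: [[-0.991, 0.137, 0.003], [0.137, 0.991, 0.004], [-0.002, 0.004, -1.0]]
ft_force: [-0.3, -0.7, -0.4]
gripper_width: 0.004
gripper_force: 0.0
```

Run:
```python
from h import *
out=[]
for n,(x0,x1,y0,y1) in {"scene":(200,340,140,290),"top":(175,340,120,235)}.items():
    im=manip.camera(n)[:,:,::-1]; cv2.imwrite(f"pics/{n}3.png",im); c=im[y0:y1,x0:x1]; out.append(cv2.resize(c,(395,int(395*c.shape[0]/c.shape[1])),interpolation=cv2.INTER_CUBIC))
h=max(o.shape[0] for o in out); cv2.imwrite("pics/m3.png",np.hstack([cv2.copyMakeBorder(o,0,h-o.shape[0],0,0,cv2.BORDER_CONSTANT) for o in out]))
print(manip.read_state()["tool_pos"])
```

```text
[0.5045 0.1157 0.091 ]
```

View pics/m3.png

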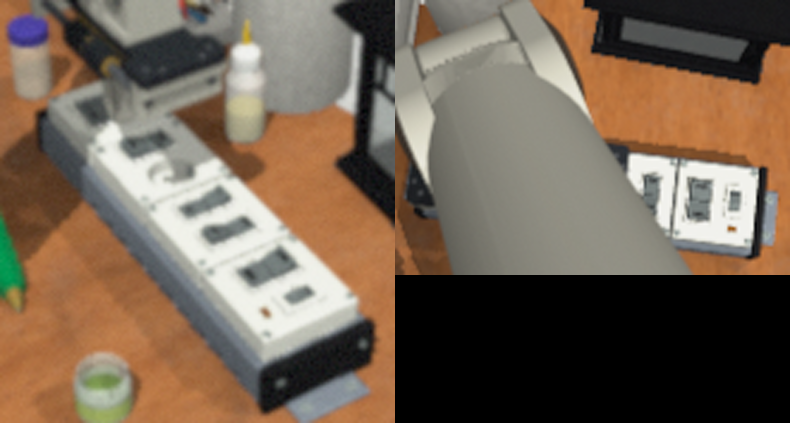

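The vent rocker now matches an "on" rocker, and lamp b is unchanged. The finger is over the iron rocker's near side and still settling.

{"api": "arm_command", "payload": {"series": [[0,0,0,0,0,0,0],[0,0,0,0,0,0,0]]}}

```text
t: 7.4
tool_pos: [0.5066, 0.1139, 0.0931]
tool_rot: [[-0.989, 0.149, 0.001], [0.149, 0.989, -0.0], [-0.001, -0.0, -1.0]]
ft_force: [-0.2, -0.8, 0.9]
gripper_width: 0.007
gripper_force: 0.0
```

Run:
```python
from h import *
for n,P in(("tcp",manip.read_state()["tool_pos"]),("tap",[.507,.117,.0705]),("piv",[.5205,.115,.066])):
    E=np.linalg.inv(I["scene"]["extrinsics"]); p=I["scene"]["camera_matrix"]@(E[:3,:3]@P+E[:3,3]); u=p[:2]/p[2]; print(n,P,u,(u-[200,140])*395/140)
```

```text
tcp [0.5066 0.1139 0.0931] [246.2972 184.0615] [130.6244 124.3165]
tap [0.507, 0.117, 0.0705] [245.9583 191.1984] [129.6679 144.4527]
piv [0.5205, 0.115, 0.066] [251.129  190.8097] [144.2567 143.3559]
```

{"api": "arm_command", "payload": {"series": [[0,0.002,0.012,0,0,0,0],[0,0,0.006,0,0,0,0],[0,0,0.001,0,0,0,0],[0,0,0.001,0,0,0,0],[0,0,0.001,0,0,0,0]]}}

```text
t: 8.02
tool_pos: [0.5061, 0.1175, 0.0719]
tool_rot: [[-0.989, 0.146, -0.001], [0.146, 0.989, -0.0], [0.001, -0.0, -1.0]]
ft_force: [-3.5, -1.3, 3.3]
gripper_width: 0.004
gripper_force: 2.0
```

{"api": "arm_command", "payload": {"series": [[0,0,0.001,0,0,0,0],[0,0,0.001,0,0,0,0],[0,0,0,0,0,0,0]]}}

```text
t: 8.4
tool_pos: [0.5068, 0.1177, 0.0697]
tool_rot: [[-0.989, 0.146, 0.001], [0.146, 0.989, 0.0], [-0.001, 0.0, -1.0]]
ft_force: [0.1, 0.6, -0.7]
gripper_width: 0.004
gripper_force: 0.0
```

{"api": "arm_command", "payload": {"series": [[0,0,0.001,0,0,0,0],[0,0,0,0,0,0,0]]}}

```text
t: 8.65
tool_pos: [0.5066, 0.1176, 0.0686]
tool_rot: [[-0.989, 0.146, 0.0], [0.146, 0.989, 0.0], [-0.0, 0.0, -1.0]]
ft_force: [0.1, -0.3, 0.3]
gripper_width: 0.01
gripper_force: 0.0
```

It snapped. I'll lift well clear, retreat along the safe route and check.

{"api": "arm_command", "payload": {"series": [[0,0,-0.05,0,0,0,0],[0,0,-0.06,0,0,0,0],[0,0,-0.06,0,0,0,0],[0.03,0.05,0,0,0,0,0],[0.03,0.05,0,0,0,0,0]]}}

```text
t: 9.28
tool_pos: [0.4623, 0.2261, 0.2401]
tool_rot: [[-0.989, 0.149, 0.003], [0.149, 0.989, 0.001], [-0.003, 0.002, -1.0]]
ft_force: [-0.3, 0.0, -0.7]
gripper_width: 0.008
gripper_force: 0.0
```

{"api": "arm_command", "payload": {"series": [[0.03,0.05,0,0,0,0,0],[0.03,0.05,0,0,0,0,0],[0.03,0.05,0,0,0,0,0],[0.03,0.05,0,0,0,0,0],[0.03,0.05,0,0,0,0,0]]}}

```text
t: 9.9
tool_pos: [0.3493, 0.4961, 0.2387]
tool_rot: [[-0.989, 0.147, 0.0], [0.147, 0.989, 0.0], [-0.0, 0.0, -1.0]]
ft_force: [1.0, 1.0, -0.2]
gripper_width: 0.007
gripper_force: 0.0
```

{"api": "arm_command", "payload": {"series": [[0,0,0,0,0,0,0],[0,0,0,0,0,0,0],[0,0,0,0,0,0,0]]}}

```text
t: 10.28
tool_pos: [0.3514, 0.4929, 0.2385]
tool_rot: [[-0.989, 0.149, 0.001], [0.149, 0.989, -0.001], [-0.001, -0.001, -1.0]]
ft_force: [0.6, -0.6, -0.1]
gripper_width: 0.005
gripper_force: 0.0
```

Run:
```python
from h import *
out=[]
for n,(x0,x1,y0,y1) in {"scene":(180,340,140,300),"top":(135,340,120,280)}.items():
    im=manip.camera(n)[:,:,::-1]; cv2.imwrite(f"pics/{n}4.png",im); c=im[y0:y1,x0:x1]; out.append(cv2.resize(c,(395,int(395*c.shape[0]/c.shape[1])),interpolation=cv2.INTER_CUBIC))
h=max(o.shape[0] for o in out); cv2.imwrite("pics/m4.png",np.hstack([cv2.copyMakeBorder(o,0,h-o.shape[0],0,0,cv2.BORDER_CONSTANT) for o in out]))
s=manip.read_state(); print(s["t"],s["tool_pos"],s["ft_force"])
```

```text
10.375 [0.3513 0.4931 0.2388] [ 0.2731  0.2064 -0.1409]
```

View pics/m4.png

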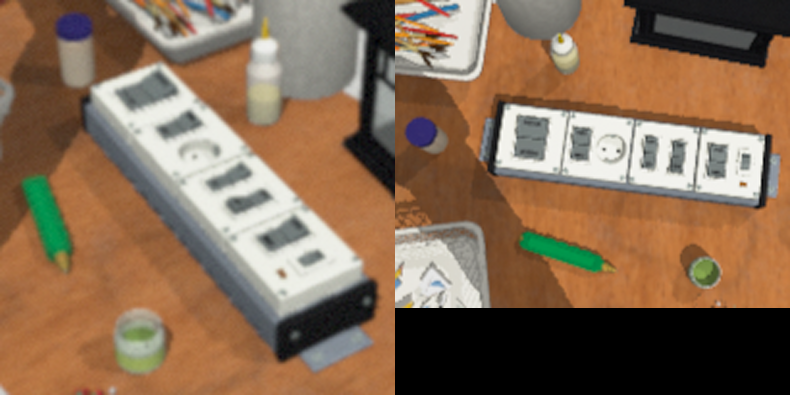

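The main, iron and vent rockers (left half at (147,88), (180,124) and (284,231)) all look like lamp rocker a, with the far end up. Lamp rocker b at (248,200) still has its near end up, and the surrounding objects look unmoved. I'll hand in.

```bash
python3 -c "
from cell import manip
print(manip.hand_in())"
```

```text
the job is handed in; nothing more can be done
None
```

I switched on the main switch, the fume extraction and the soldering iron's outlet, in that order, and handed the job in. The final pictures show all three on, with the lamp rockers and surrounding objects unmoved; the hand-in returned no verdict.

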